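# Fold the ratcheted vanity mirror flat

### The job

Fold the vanity mirror down flat onto its box: flip the pawl's red bar over so it stays clear of the ratchet wheel, then press the mirror down slowly and gently until it lies fully flat, and last flip the pawl back so it sits in the wheel's teeth again. Leave the other toiletries where they are, and do not force the mirror against the pawl.

Things in the scene. Friction and masses are not known exactly. Their poses are not given: they have to be found in the camera images.
- stand: white organiser box with a tilting mirror, fixed to the counter: 200 mm (x) by 152 mm (y) by 46 mm high, with a side tray 36 mm high on its +y side, out to y +137 mm. Origin: centre of the box's underside, on the counter; x points from the mirror's hinge to where its free edge comes down; z up. Ratchet wheel and pawl are on the -y side; a bracket 98 mm high at (-42, -79) mm carries the pawl
- mirror_hinge (a point): middle of the mirror's hinge axis, at (-85, 0, 52) mm in the stand frame; the axis runs along the stand's y
- mirror_edge (a point): centre of the dark rubber grip strip, on the mirror's upper (glass) face, 156 mm from the hinge axis and 14 mm inside the free edge. The mirror panel is white, 170 mm long from the hinge, 144 mm wide, 12 mm thick; its glass face is 7 mm above the hinge axis when flat
- mirror (a joint): angle of the mirror panel, rad: 0 = flat on the box (hard stop), greater = raised; starts at 0.9 to 1.15, leaning to the stand's +x. Stiff hinge, about 0.6 N m of friction: it stays at any angle when let go; 2 to 8 N down on the strip lowers it once the pawl is out. With the pawl in, it rises in clicks of 18 degrees but, pressed down, only sinks to the next tooth and gives there springily
- pawl (a joint): angle of the pawl about its pivot, rad: 0 to 0.25 = nose lying in the wheel's teeth, 1.25 = thrown fully over (stop). It is moved by weight alone: let go below about 0.7 it falls back into the teeth, above it falls over and stays out. Increasing = the red bar swings up and over towards the stand's +x; well under 1 N moves it
- pawl_bar (a point): point on the pawl's red bar, a horizontal rod 12 mm thick, parallel to the stand's y, from y -84 to -162 mm; this point is at y -135, where it can be pushed from either x side, clear of the mirror's edge (y -72). It swings on a 45 mm radius: at joint 0 it leans 35 degrees from upright to the stand's -x, thrown over 37 degrees to +x; its axis is 126 mm above the counter at both ends, 134 mm upright
- pawl_pivot (a point): point on the pawl's pivot axis, at (-42, -135, 89) mm in the stand frame; the axis is parallel to the stand's y
- lipstick: black lipstick tube, 19 mm across, 75 mm high, standing in the stand's side tray; origin at its foot
- cream_jar: small white jar, 54 mm across, 42 mm high, near the stand; origin at its foot
- amber_bottle: amber bottle, 64 mm across, 170 mm high; origin at its foot
- blue_bottle: blue bottle, 56 mm across, 140 mm high; origin at its foot
- paper_roll: paper roll standing upright, 104 mm across, 100 mm high; origin at its foot
- hairbrush: black hairbrush with a wooden handle, 215 mm long, 55 mm wide, 30 mm high, lying on the counter; origin at its underside
- tumbler: green glass tumbler, 72 mm across, 95 mm high; origin at its foot

How it is judged:
By the outcome, as a careful person would: the job done as asked, in the order asked, and still so for the second after the job is handed in, with the robot touching nothing.
It also fails if it takes over 51 s, if anything falls off the work surface, if the arm or the gripper's body presses on something with over 40 N, if the wrist force passes 120 N, or if a joint passes its speed limit or range.

### The arm

A 6-joint arm with a two-finger parallel gripper is mounted at the origin on the work surface. World frame = base frame: x ahead of the robot, y to its left, z up, the work surface at z = 0. Lengths are in m, angles in rad, forces in N, time in s.
With the tool pointing down it reaches from about 0.225 to 0.875 m from the base axis. Payload 3.4 kg.
Tool frame: the origin (TCP) lies between the finger pads; the fingertips stand 8 mm ahead of it and the grasp point (between the pads) lies 11 mm behind it; z points along the fingers, y is the line along which they close (so a half turn about z gives the same grasp; the last joint's range is limited). The gripper opens to 85 mm and grips with 20 to 120 N. Pads are 22 mm wide; open, the fingers measure 114 mm over their backs; the gripper's body (76 mm by 85 mm) begins 54 mm behind the grasp point. The pads swing forward as they close: fully open they stand 13 mm farther back than shut.
Start: joints at [1.146, 0.276, 1.505, -0, 1.361, -0.121], TCP at [0.172, 0.549, 0.239] pointing down, gripper open.
Joint ranges: [-2.89, 2.89], [-0.75, 2.08], [0.22, 2.7], [-1.18, 4.32], [0.11, 2.71], [-2.7, 2.7]. Speed limits (rad/s): [2.57, 2.57, 3.14, 3.14, 3.14, 3.14].

### API

Orientations are given as a unit quaternion [w, x, y, z].
In Python, from rig import manip, optics, finder gives the robot as it stands.
- The arm moves only by the tool servo_tool, never from a script. Its argument "increments" is a list of rows, each a list of 7 numbers: the shift along the tool's x, y, z in cm, then the turn, a rotation vector about the tool's x, y, z in degrees, then the closure, from -1 (fully open) to 1 (shut). In form: [[x, y, z, rx, ry, rz, gripper], ...]. A call has exactly 5 rows; each row shifts and turns the commanded pose from where the row before left it, along the tool's axes as they then stand; what a row does not reach is not made up. A row lasts 1/10 s, in which the tool goes at most 50 mm and 8.59 degrees, less where a joint would pass 70% of its speed; a pose out of reach is approached as far as the arm can. A call is refused whole if a number of a shift passes 5 or a number of a turn 8.59, either way. A call with a gripper value outside its range is refused whole. The fingers move at their own pace and stop on an object; "squeeze" is the grip in N (left out, the last holds). Time passes only in rows, so rows that do not move let the fingers close, or fill a call up. It gives the time, the measured TCP pose, the force, the opening and the grip force at its end, in the units of the state.
- manip.get_state(): the state, without advancing time (a new reading comes with each control period).
- optics.get_image(name): name is "scene" or "top" or "wrist"; returns the picture (384x512x3 uint8, red, green, blue); there is no depth.
- optics.get_calibration(name): a dict with "fov_y" (degrees; the focal length in pixels is half the picture's height over the tangent of half this angle, whatever the lens; pixels are square), "cx", "cy" (the principal point, pixels), "world_to_cam" (4x4, takes a point from world to camera coordinates). Camera axes: x right, y down, z forward; pixel columns grow to the right and rows downward; lengths in m; the calibration is good to about 2 mm. A picture is of the moment at which its call begins: read the wrist's pose just before it. get_calibration takes no time and is no camera call; for the wrist camera it gives the pose at the moment of the call.
- manip.sign_off(): hands the job in; it is judged then, once.
Trained networks look in the newest picture that a camera, given by its name, has taken for a name from the list of things; names that differ only in an ending like _2 or _b are one class to them, and where a whole thing is asked for, a point or a joint stands for the part that bears it (a point fixed in the world has none). Each returns a list of dicts, best first, with "p" (0 to 1); they miss things now and then, are a little off and sometimes report something else, mostly with a low value. They report only what shows in the picture. A call takes as long as a camera call.
- finder.silhouettes(label, camera): "region" (384x512 bool, what is visible of it) and "box" ([centre column, centre row, width, height] in pixels, round what is visible of it).
- finder.tip_of(label, camera): "at" ([column, row] in pixels: a listed point, or the origin of a listed thing).
The state is a dict: "clock": time; "qpos": joint angles; "qd": joint speeds; "effort": joint torques, N m; "position": TCP position; "ee_rot": TCP orientation; "contact_force": force on the tool from outside, world axes, zero at the start; "moment": the same for the moment, N m; "width": finger opening in m; "gripper_force": force on a finger pad.
Only numpy, scipy, OpenCV 4.12 (cv2) and the standard library are available. Lean on these libraries where they do the work, as an engineer would, in place of code of your own. Each camera call takes 0.05 s, during which the arm holds its last target. There are 200 camera calls.

## Working session

There is one attempt and no reset: what is moved stays moved. The work goes in short steps, Python scripts to look and compute and a tool call to move; the robot and the scene stay as the last step left them, time stands still between calls to the robot, and variables do not carry over. Pictures are saved under pics/ and viewed, at most 10 in all, crops included, and the job is handed in when it is done.

Besides the shell and the picture viewer there is one more tool, called after "Emit:" by a JSON object that holds its "api" and its "payload". servo_tool: Moves the arm, as the interface text tells. Its arguments: {"type":"object","properties":{"increments":{"type":"array","items":{"type":"array","items":{"type":"number"}}},"squeeze":{"type":"number"}},"required":["increments"]}

```bash
mkdir -p pics; cat > h.py <<'E'
import numpy as np, cv2
from rig import manip, optics, finder
def K(n):
    c=optics.get_calibration(n); f=192/np.tan(np.radians(c["fov_y"])/2)
    return c,f
def ray(n,uv):
    c,f=K(n); T=np.array(c["world_to_cam"]); R=T[:3,:3]; o=-R.T@T[:3,3]
    d=R.T@np.array([(uv[0]-c["cx"])/f,(uv[1]-c["cy"])/f,1]); return o,d/np.linalg.norm(d)
def proj(n,p):
    c,f=K(n); T=np.array(c["world_to_cam"]); q=T[:3,:3]@np.asarray(p)+T[:3,3]
    return np.array([f*q[0]/q[2]+c["cx"],f*q[1]/q[2]+c["cy"]])
def atz(n,uv,z):
    o,d=ray(n,uv); return o+d*(z-o[2])/d[2]
def snap(n,fn):
    im=optics.get_image(n); cv2.imwrite("pics/"+fn,im[:,:,::-1]); return im
E
python3 - <<'E'
from h import *
np.set_printoptions(precision=4,suppress=True)
a=snap("scene","s0.png"); b=snap("top","t0.png")
cv2.imwrite("pics/both.png",cv2.resize(np.hstack([a,b])[:,:,::-1],(800,300)))
for n in("scene","top"):
    c,f=K(n); T=np.array(c["world_to_cam"]); print(n,f,-T[:3,:3].T@T[:3,3])
    for l in("stand","mirror_hinge","mirror_edge","pawl_bar","pawl_pivot","lipstick","cream_jar","amber_bottle","blue_bottle","paper_roll","hairbrush","tumbler"):
        r=finder.tip_of(l,n); print(l,[(np.round(x["at"],1),round(x["p"],2),np.round(atz(n,x["at"],0)[:2],3)) for x in r[:2]])
s=manip.get_state();print(s["clock"],s["ee_rot"],s["position"])
E
```

```text
scene 390.06989546100255 [ 1.1534 -0.2377  0.8909]
stand [(array([294.8, 231.7]), 0.82, array([0.608, 0.029]))]
mirror_hinge [(array([287.1, 196.9]), 0.77, array([0.487, 0.044]))]
mirror_edge [(array([301.8, 183.2]), 0.82, array([0.446, 0.103])), (array([296.5, 229.6]), 0.71, array([0.603, 0.036]))]
pawl_bar [(array([125.7, 208.1]), 0.28, array([ 0.423, -0.415]))]
pawl_pivot [(array([241., 207.]), 0.65, array([ 0.493, -0.096]))]
lipstick [(array([332.2, 227. ]), 0.43, array([0.617, 0.135]))]
cream_jar [(array([335. , 280.8]), 0.74, array([0.771, 0.082]))]
amber_bottle [(array([113.7, 239.3]), 0.96, array([ 0.522, -0.449])), (array([123. , 208.5]), 0.48, array([ 0.423, -0.422]))]
blue_bottle [(array([121.8, 205.5]), 0.7, array([ 0.411, -0.425]))]
paper_roll [(array([130.7, 294.6]), 0.67, array([ 0.691, -0.412])), (array([121.9, 209.5]), 0.59, array([ 0.426, -0.426]))]
hairbrush [(array([150.7, 176. ]), 0.89, array([ 0.316, -0.337])), (array([331.7, 281.5]), 0.45, array([0.771, 0.074]))]
tumbler [(array([355.7, 145.7]), 0.77, array([0.331, 0.329]))]
top 400.45509515319736 [ 0.3686 -0.0
[... 384 characters left out ...]
88, -0.108])), (array([370.6, 195.4]), 0.6, array([ 0.514, -0.447]))]
lipstick [(array([192.4, 160.9]), 0.42, array([0.619, 0.147]))]
cream_jar [(array([215.9, 119.6]), 0.54, array([0.762, 0.073]))]
amber_bottle [(array([369.6, 191.4]), 0.59, array([ 0.527, -0.444]))]
blue_bottle [(array([362.9, 222.1]), 0.85, array([ 0.425, -0.419]))]
paper_roll [(array([361.7, 142.7]), 0.56, array([ 0.692, -0.42 ])), (array([227.5, 185.7]), 0.31, array([0.537, 0.028]))]
hairbrush [(array([338.6, 257.2]), 0.71, array([ 0.31 , -0.338]))]
tumbler [(array([131.8, 245.6]), 0.97, array([0.336, 0.333])), (array([225.8, 187.9]), 0.45, array([0.53 , 0.034]))]
1.3 [0.     0.1513 0.9885 0.    ] [0.172  0.5487 0.2393]
```

View pics/s0.png

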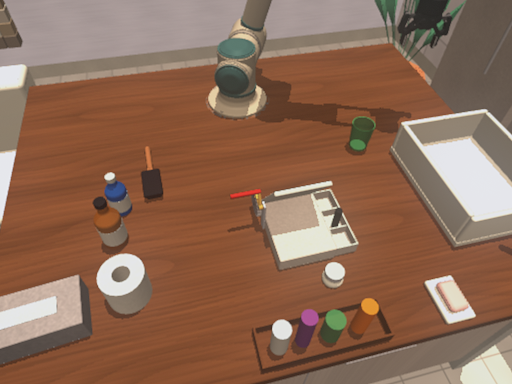

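View pics/t0.png

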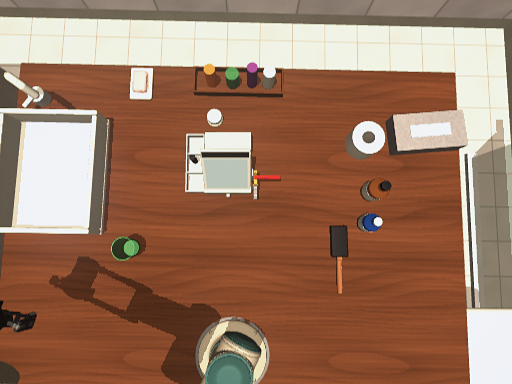

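The stand is in the middle, at about (228,162) in the top view and (300,225) in the scene view. Its red bar is at (267,178) top and (245,194) scene, and the mirror is raised, facing +x. Next I fit the stand's pose.

```bash
python3 - <<'E'
from h import *
from scipy.optimize import least_squares
np.set_printoptions(precision=4,suppress=True)
ims={n:cv2.imread(f"pics/{n[0]}0.png") for n in("scene","top")}
obs=[]
red={}
for n,box in(("top",(252,165,290,190)),("scene",(222,180,275,205))):
    im=ims[n].astype(int); x0,y0,x1,y1=box
    m=np.zeros(im.shape[:2],np.uint8); s=im[y0:y1,x0:x1]
    m[y0:y1,x0:x1]=(s[...,2]>110)&(s[...,1]<60)&(s[...,0]<70)
    ys,xs=np.nonzero(m); i=xs.argmin(); red[n]=np.array([xs.mean(),ys.mean()]); print(n,"red",len(xs),xs.min(),xs.max(),red[n],ys[xs<xs.min()+3].mean(),ys[xs>xs.max()-3].mean())
L=lambda p,l:np.array([p[0]+np.cos(p[2])*l[0]-np.sin(p[2])*l[1],p[1]+np.sin(p[2])*l[0]+np.cos(p[2])*l[1],l[2]])
def bar(t,y):
    a=-np.radians(35)+t*np.radians(72)/1.25
    return [-.042+.045*np.sin(a),y,.089+.045*np.cos(a)]
def edge(t): # glass face
    return [-.085+.156*np.cos(t)-.007*np.sin(t),0,.052+.156*np.sin(t)+.007*np.cos(t)]
O=[("top",[228.3,162.2],"o"),("scene",[294.8,231.7],"o"),("top",[226.1,187.4],"h"),("scene",[287.1,196.9],"h"),("top",[226.3,156.7],"e"),("scene",[301.8,183.2],"e"),("top",red["top"],"b"),("scene",red["scene"],"b")]
def pt(p,k): return L(p,{"o":[0,0,0],"h":[-.085,0,.052],"e":edge(p[3]),"b":bar(p[4],-.123)}[k])
f=lambda p:np.concatenate([proj(n,pt(p,k))-u for n,u,k in O])
r=least_squares(f,[.616,.028,0,1,.1],loss="soft_l1"); p=r.x; print(p); print(f(p).reshape(-1,2))
np.save("p.npy",p)
# overlay
out=[]
for n in("scene","top"):
    s=6;c=(215,165,345,270) if n=="scene" else (180,110,290,205)
    im=cv2.resize(ims[n][c[1]:c[3],c[0]:c[2]],None,fx=s,fy=s,interpolation=cv2.INTER_CUBIC)
    d=lambda q:tuple(int(v) for v in (proj(n,L(p,q))-[c[0],c[1]]+.5)*s)
    bx=[[x,y,.046] for x,y in((-.1,-.076),(.1,-.076),(.1,.076),(-.1,.076))]
    for i in range(4): cv2.line(im,d(bx[i]),d(bx[(i+1)%4]),(255,0,0),1)
    t=p[3]; m=[[-.085+.17*k*np.cos(t)-.007*np.sin(t),y,.052+.17*k*np.sin(t)+.007*np.cos(t)] for k,y in((0,-.072),(1,-.072),(1,.072),(0,.072))]
    for i in range(4): cv2.line(im,d(m[i]),d(m[(i+1)%4]),(0,200,0),1)
    cv2.line(im,d(bar(p[4],-.084)),d(bar(p[4],-.162)),(255,255,0),1)
    out.append(im)
cv2.imwrite("pics/ov_s.png",out[0]);cv2.imwrite("pics/ov_t.png",out[1])
E
```

```text
top red 76 255 280 [268.1053 177.6842] 177.33333333333334 177.625
scene red 75 230 260 [244.3733 194.48  ] 196.44444444444446 191.6
[0.6114 0.0281 0.0332 1.0544 0.0046]
[[-0.18    1.5047]
 [ 0.0241  0.9732]
 [ 1.3746 -0.3625]
 [-0.7696  0.2945]
 [-1.6826 -0.3602]
 [-0.9827 -0.0259]
 [-1.0822 -0.0585]
 [ 0.4903 -0.6021]]
```

View pics/ov_s.png

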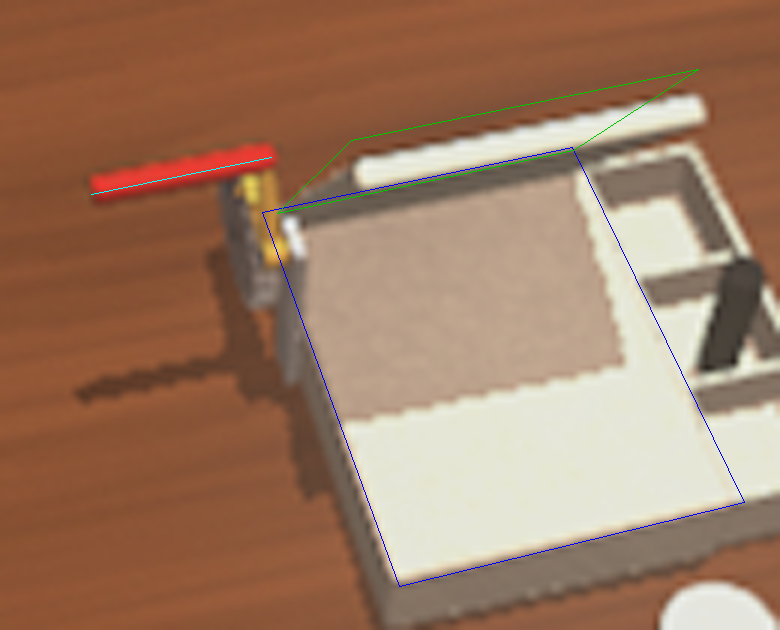

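View pics/ov_t.png

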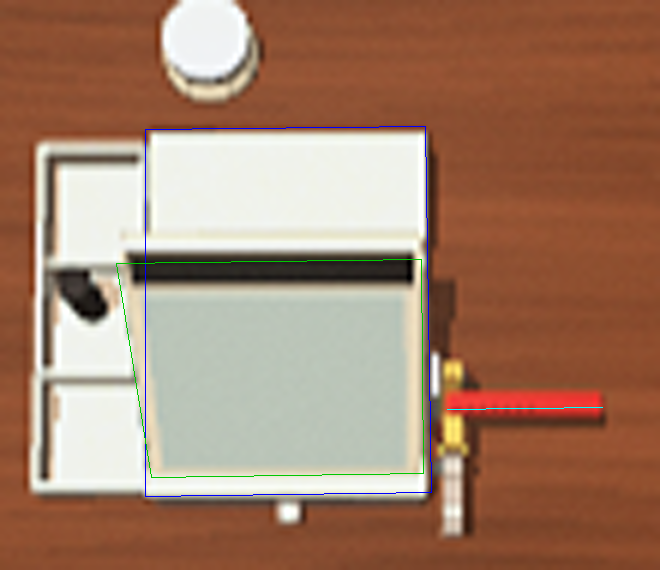

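The overlay fits the box to about 2 mm, but the fitted mirror angle is too high: the real grip strip is at about (225,154) in the top view, and the mirror is nearly edge-on in the scene view. I refit using picture corners.

```bash
python3 - <<'E'
from h import *
from scipy.optimize import least_squares
np.set_printoptions(precision=4,suppress=True)
L=lambda p,l:np.array([p[0]+np.cos(p[2])*l[0]-np.sin(p[2])*l[1],p[1]+np.sin(p[2])*l[0]+np.cos(p[2])*l[1],l[2]])
def bar(t,y):
    a=-np.radians(35)+t*np.radians(72)/1.25
    return [-.042+.045*np.sin(a),y,.089+.045*np.cos(a)]
def mir(t,r,h,y): return [-.085+r*np.cos(t)-h*np.sin(t),y,.052+r*np.sin(t)+h*np.cos(t)]
T=lambda u,v:np.array([u/6+180-.5,v/6+110-.5]); S=lambda u,v:np.array([u/6+215-.5,v/6+165-.5])
B=lambda x,y:(lambda p:[x,y,.046])
O=[("top",T(148,131),B(.1,.076)),("top",T(424,130),B(.1,-.076)),("top",T(428,489),B(-.1,-.076)),
("scene",S(400,583),B(.1,-.076)),
("top",T(132,268),lambda p:mir(p[3],.156,.007,.066)),("top",T(413,268),lambda p:mir(p[3],.156,.007,-.066)),
("scene",S(530,140),lambda p:mir(p[3],.17,.001,0)),
("top",T(602,403),lambda p:bar(p[4],-.162)),("top",T(450,404),lambda p:bar(p[4],-.084)),
("scene",S(92,187),lambda p:bar(p[4],-.162)),("scene",S(274,152),lambda p:bar(p[4],-.084))]
f=lambda p:np.concatenate([proj(n,L(p,g(p)))-u for n,u,g in O])
r=least_squares(f,[.616,.028,0,1,.1],loss="soft_l1"); p=r.x; print(p); print(f(p).reshape(-1,2))
np.save("p.npy",p)
print("bar135",L(p,bar(p[4],-.135)),"over",L(p,bar(1.25,-.135)),"edge",L(p,mir(p[3],.156,.007,0)),"flat",L(p,mir(0,.156,.007,0)),"barend",L(p,bar(p[4],-.162)))
E
```

```text
[0.6104 0.028  0.0261 1.     0.0898]
[[-0.1826 -0.0305]
 [ 0.5743 -0.1471]
 [ 0.4319  1.0604]
 [-0.588   0.1219]
 [ 0.1888  0.4068]
 [-0.6142  0.0919]
 [ 0.9462  0.097 ]
 [ 0.0823  0.3069]
 [-0.5517  0.3381]
 [ 0.1993  1.1015]
 [-0.1622  0.9363]]
bar135 [ 0.5495 -0.1087  0.128 ] over [ 0.599  -0.1074  0.1249] edge [0.6038 0.0278 0.1871] flat [0.6814 0.0298 0.059 ] barend [ 0.5502 -0.1357  0.128 ]
```

Refit residuals are about 1 px: mirror about 1.0 rad, red bar at (0.550, -0.109, 0.128), strip at (0.604, 0.028, 0.187). I square up the tool, close the gripper and travel.

Emit:
{"api": "servo_tool", "payload": {"increments": [[0,0,0,0,0,-8.5,1],[0,0,0,0,0,-8.5,1],[0,0,0,0,0,-0.4,1],[-2.05,-4.1,0,0,0,0,1],[-2.05,-4.1,0,0,0,0,1]], "squeeze": 30}}

```text
clock: 1.8
position: [0.2131, 0.4664, 0.2389]
ee_rot: [0.0, 0.0, 1.0, -0.0]
contact_force: [0.3, -0.2, 0.1]
width: 0.0121
gripper_force: 0.0
```

Emit:
{"api": "servo_tool", "payload": {"increments": [[-2.05,-4.1,0,0,0,0,1],[-2.05,-4.1,0,0,0,0,1],[-2.05,-4.1,0,0,0,0,1],[-2.05,-4.1,0,0,0,0,1],[-2.05,-4.1,0,0,0,0,1]]}}

```text
clock: 2.3
position: [0.316, 0.2601, 0.2396]
ee_rot: [0.001, 0.001, 1.0, 0.0]
contact_force: [1.0, 0.3, 0.3]
width: -0.0
gripper_force: 0.0
```

Emit:
{"api": "servo_tool", "payload": {"increments": [[-2.05,-4.1,0,0,0,0,1],[-2.05,-4.1,0,0,0,0,1],[-2.05,-4.1,0,0,0,0,1],[-2.05,-4.1,0,0,0,0,1],[-2.05,-4.1,0,0,0,0,1]]}}

```text
clock: 2.8
position: [0.4186, 0.0549, 0.2397]
ee_rot: [0.001, 0.002, 1.0, 0.0]
contact_force: [0.9, 0.2, 0.1]
width: 0.0
gripper_force: 0.0
```

Emit:
{"api": "servo_tool", "payload": {"increments": [[-2.05,-4.1,0,0,0,0,1],[-2.05,-4.1,0,0,0,0,1],[0,-1,0,0,0,0,1],[0,0,0,0,0,0,1],[0,0,0,0,0,0,1]]}}

```text
clock: 3.3
position: [0.4581, -0.0344, 0.2391]
ee_rot: [-0.001, 0.001, 1.0, 0.001]
contact_force: [0.5, 0.1, -0.2]
width: -0.0001
gripper_force: 0.0
```

Emit:
{"api": "servo_tool", "payload": {"increments": [[-2.0,-3.9,0,0,0,0,1],[-2.0,-3.9,0,0,0,0,1],[-1.0,0,2,0,0,0,1],[0,0,4,0,0,0,1],[0,0,3,0,0,0,1]]}}

```text
clock: 3.8
position: [0.5084, -0.1113, 0.148]
ee_rot: [-0.0, -0.0, 1.0, 0.001]
contact_force: [0.8, 0.4, -0.1]
width: -0.0001
gripper_force: 0.0
```

Emit:
{"api": "servo_tool", "payload": {"increments": [[0,0,2,0,0,0,1],[0,0,0.9,0,0,0,1],[0,0,0,0,0,0,1],[0,0,0,0,0,0,1],[0,0,0,0,0,0,1]]}}

```text
clock: 4.3
position: [0.51, -0.1132, 0.1218]
ee_rot: [0.001, -0.0, 1.0, -0.0]
contact_force: [0.4, 0.1, 0.1]
width: 0.0003
gripper_force: 0.0
```

```bash
python3 - <<'E'
from h import *
a=snap("scene","s1.png");b=snap("wrist","w1.png")
c=cv2.resize(a[100:280,180:380],(444,400));cv2.imwrite("pics/v1.png",np.hstack([c,b[:,:,:][0:384:1,80:436][:,:, :] if 0 else cv2.resize(b,(356,400))])[:,:,::-1])
E
```

```text
(no output)
```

View pics/v1.png

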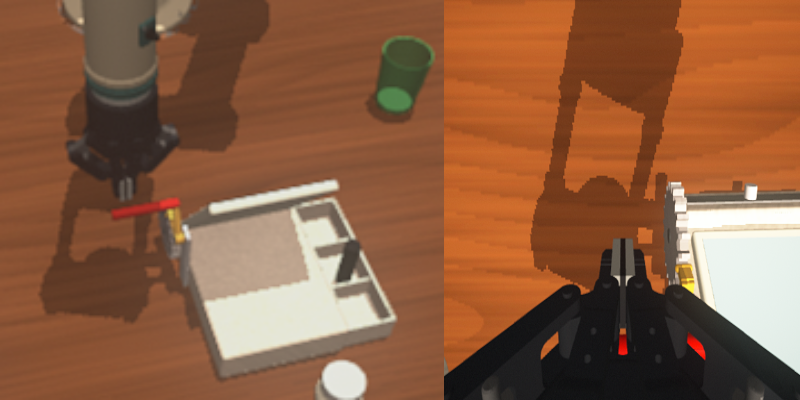

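The fingertips (120,190 left) stand just on the -x side of the red bar, as intended. I shift slightly away from the mirror and push in +x.

Emit:
{"api": "servo_tool", "payload": {"increments": [[0,-0.7,0,0,0,0,1],[-1.0,0,0,0,0,0,1],[-1.0,0,0,0,0,0,1],[-0.8,0,0,0,0,0,1],[-0.8,0,0,0,0,0,1]]}}

```text
clock: 4.9
position: [0.5459, -0.1204, 0.1201]
ee_rot: [-0.0, 0.0, 1.0, 0.0]
contact_force: [-0.4, -0.9, -0.1]
width: 0.0001
gripper_force: 0.2
```

Emit:
{"api": "servo_tool", "payload": {"increments": [[-0.7,0,0,0,0,0,1],[-0.7,0,0,0,0,0,1],[-0.6,0,0,0,0,0,1],[-0.5,0,0,0,0,0,1],[-0.3,0,0,0,0,0,1]]}}

```text
clock: 5.4
position: [0.5736, -0.1203, 0.1203]
ee_rot: [0.0, 0.0, 1.0, 0.0]
contact_force: [0.3, -0.3, -0.3]
width: 0.0
gripper_force: 0.0
```

Emit:
{"api": "servo_tool", "payload": {"increments": [[0,0,0,0,0,0,1],[1.5,0,0,0,0,0,1],[3,0,0,0,0,0,1],[0,0,0,0,0,0,1],[0,0,0,0,0,0,1]]}}

```text
clock: 5.9
position: [0.5276, -0.1204, 0.1206]
ee_rot: [0.0, 0.0, 1.0, -0.0]
contact_force: [-0.3, 0.2, -0.2]
width: -0.0002
gripper_force: 0.0
```

```bash
cat > red.py <<'E'
from h import *
from scipy.optimize import least_squares
p=np.load("p.npy")
L=lambda l:np.array([p[0]+np.cos(p[2])*l[0]-np.sin(p[2])*l[1],p[1]+np.sin(p[2])*l[0]+np.cos(p[2])*l[1],l[2]])
def bar(t,y):
    a=t-np.radians(35); return [-.042+.045*np.sin(a),y,.089+.045*np.cos(a)]
def redfit():
    for n,(x0,y0,x1,y1) in(("top",(250,155,290,195)),("scene",(222,170,285,225))):
        s=optics.get_image(n)[y0:y1,x0:x1].astype(int); ys,xs=np.nonzero((s[...,0]>110)&(s[...,1]<60)&(s[...,2]<70))
        if len(xs)<5: print(n,"none");continue
        u=np.array([xs.mean()+x0,ys.mean()+y0]); o,d=ray(n,u)
        g=np.linspace(-.1,1.4,151); e=[min(np.linalg.norm(proj(n,L(bar(t,y)))-u) for y in np.linspace(-.084,-.162,14)) for t in g]
        e2=[np.linalg.norm(proj(n,L(bar(t,-.123)))-u) for t in g]
        print(n,len(xs),u.round(1),"pawl",g[np.argmin(e2)].round(2),"err",min(e2).round(1))
E
python3 -c "
from red import *
redfit()"
```

```text
top none
scene 104 [246.5 209.9] pawl 1.22 err 3.7
```

Pawl thrown over (about 1.22 rad). I rise and go above the mirror's strip.

Emit:
{"api": "servo_tool", "payload": {"increments": [[0,0,-4,0,0,0,1],[0,0,-4,0,0,0,1],[0,0,-4,0,0,0,1],[-1.1,3.7,0,0,0,0,1],[-1.1,3.7,0,0,0,0,1]]}}

```text
clock: 6.5
position: [0.5521, -0.0465, 0.2425]
ee_rot: [0.003, 0.001, 1.0, -0.0]
contact_force: [0.3, 0.9, -0.4]
width: -0.0004
gripper_force: 0.0
```

Emit:
{"api": "servo_tool", "payload": {"increments": [[-1.1,3.7,0,0,0,0,1],[-1.1,3.7,0,0,0,0,1],[0,0,1.0,0,0,0,1],[0,0,1.0,0,0,0,1],[0,0,0,0,0,0,1]]}}

```text
clock: 7.0
position: [0.5709, 0.027, 0.2182]
ee_rot: [-0.002, 0.0, 1.0, -0.0]
contact_force: [0.0, -0.4, -0.7]
width: 0.0001
gripper_force: 0.0
```

```bash
python3 - <<'E'
from red import *
a=snap("scene","s2.png");b=snap("top","t2.png")
cv2.imwrite("pics/v2.png",np.hstack([cv2.resize(a[120:280,200:360],(400,400)),cv2.resize(b[100:220,170:290],(400,400))])[:,:,::-1])
redfit(); print(manip.get_state()["position"])
E
```

```text
top 83 [265.8 161.5] pawl 1.22 err 0.9
scene 103 [250.9 209.1] pawl 1.23 err 0.8
[0.57209073 0.02655127 0.22053153]
```

View pics/v2.png

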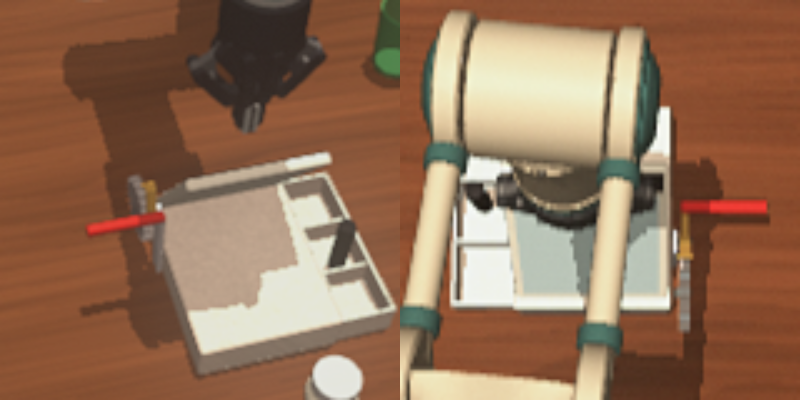

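The pawl is thrown over (red bar at (120,223) left) and the closed fingers are above the glass side of the mirror. I approach and start down the arc.

Emit:
{"api": "servo_tool", "payload": {"increments": [[-0.3,0,0.4,0,0,0,1],[-0.3,0,0.4,0,0,0,1],[-0.3,0,0.3,0,0,0,1],[-0.3,0,0.3,0,0,0,1],[-0.3,0,0.3,0,0,0,1]]}}

```text
clock: 7.7
position: [0.5873, 0.0276, 0.2029]
ee_rot: [-0.0, 0.0, 1.0, 0.0]
contact_force: [0.6, 0.6, 0.3]
width: 0.0004
gripper_force: 0.0
```

Emit:
{"api": "servo_tool", "payload": {"increments": [[-0.15,0,0.1,0,0,0,1],[-0.15,0,0.1,0,0,0,1],[-0.15,0,0.1,0,0,0,1],[-0.15,0,0.1,0,0,0,1],[-0.15,0,0.1,0,0,0,1]]}}

```text
clock: 8.2
position: [0.5946, 0.0277, 0.1983]
ee_rot: [0.0, 0.0, 1.0, 0.0]
contact_force: [0.0, 0.3, 0.3]
width: 0.0005
gripper_force: 0.0
```

Emit:
{"api": "servo_tool", "payload": {"increments": [[-0.26,0,0.17,0,0,0,1],[-0.26,0,0.17,0,0,0,1],[-0.26,0,0.17,0,0,0,1],[-0.26,0,0.17,0,0,0,1],[-0.26,0,0.17,0,0,0,1]]}}

```text
clock: 8.7
position: [0.6077, 0.0279, 0.1898]
ee_rot: [0.0, 0.0, 1.0, 0.0]
contact_force: [-1.3, 0.9, 2.3]
width: 0.0
gripper_force: 1.3
```

Emit:
{"api": "servo_tool", "payload": {"increments": [[-0.25,0,0.2,0,0,0,1],[-0.25,0,0.2,0,0,0,1],[-0.25,0,0.2,0,0,0,1],[-0.25,0,0.2,0,0,0,1],[-0.25,0,0.2,0,0,0,1]]}}

```text
clock: 9.2
position: [0.6202, 0.0279, 0.1796]
ee_rot: [-0.0, 0.0, 1.0, 0.0]
contact_force: [-1.6, 1.9, 2.6]
width: -0.0
gripper_force: 1.3
```

Emit:
{"api": "servo_tool", "payload": {"increments": [[-0.23,0,0.22,0,0,0,1],[-0.23,0,0.22,0,0,0,1],[-0.23,0,0.22,0,0,0,1],[-0.23,0,0.22,0,0,0,1],[-0.22,0,0.22,0,0,0,1]]}}

```text
clock: 9.7
position: [0.6314, 0.0277, 0.1685]
ee_rot: [-0.0, 0.0, 1.0, 0.0]
contact_force: [-1.9, 2.4, 1.3]
width: -0.0
gripper_force: 1.2
```

Emit:
{"api": "servo_tool", "payload": {"increments": [[-0.2,0,0.25,0,0,0,1],[-0.2,0,0.25,0,0,0,1],[-0.2,0,0.25,0,0,0,1],[-0.2,0,0.25,0,0,0,1],[-0.2,0,0.25,0,0,0,1]]}}

```text
clock: 10.2
position: [0.6416, 0.0276, 0.1561]
ee_rot: [0.0, 0.0, 1.0, 0.0]
contact_force: [-0.8, 1.9, 2.5]
width: -0.0
gripper_force: 1.1
```

Emit:
{"api": "servo_tool", "payload": {"increments": [[-0.18,0,0.27,0,0,0,1],[-0.18,0,0.27,0,0,0,1],[-0.18,0,0.27,0,0,0,1],[-0.18,0,0.27,0,0,0,1],[-0.18,0,0.27,0,0,0,1]]}}

```text
clock: 10.7
position: [0.6507, 0.0276, 0.1426]
ee_rot: [0.0, 0.0, 1.0, 0.0]
contact_force: [-0.5, 1.5, 3.0]
width: 0.0002
gripper_force: 1.1
```

Emit:
{"api": "servo_tool", "payload": {"increments": [[-0.15,0,0.28,0,0,0,1],[-0.15,0,0.28,0,0,0,1],[-0.15,0,0.28,0,0,0,1],[-0.15,0,0.28,0,0,0,1],[-0.15,0,0.28,0,0,0,1]]}}

```text
clock: 11.2
position: [0.6581, 0.0276, 0.1286]
ee_rot: [0.0, 0.0, 1.0, 0.0]
contact_force: [-0.2, 1.6, 3.1]
width: -0.0
gripper_force: 1.1
```

```bash
python3 -c "
from red import *
redfit();print(manip.get_state()['contact_force'])"
```

```text
top 63 [266.  161.5] pawl 1.21 err 0.7
scene 82 [249.7 209.7] pawl 1.25 err 0.5
[ 0.41250134  0.48864214 -0.3194981 ]
```

Emit:
{"api": "servo_tool", "payload": {"increments": [[-0.12,0,0.29,0,0,0,1],[-0.12,0,0.29,0,0,0,1],[-0.12,0,0.3,0,0,0,1],[-0.12,0,0.3,0,0,0,1],[-0.12,0,0.3,0,0,0,1]]}}

```text
clock: 11.8
position: [0.6637, 0.0275, 0.1136]
ee_rot: [-0.0, 0.0, 1.0, -0.0]
contact_force: [-1.7, -0.5, 1.4]
width: -0.0001
gripper_force: 1.0
```

Emit:
{"api": "servo_tool", "payload": {"increments": [[-0.09,0,0.3,0,0,0,1],[-0.09,0,0.3,0,0,0,1],[-0.09,0,0.3,0,0,0,1],[-0.09,0,0.3,0,0,0,1],[-0.09,0,0.3,0,0,0,1]]}}

```text
clock: 12.3
position: [0.6683, 0.0276, 0.0987]
ee_rot: [-0.0, 0.0, 1.0, 0.0]
contact_force: [-1.1, -0.3, 1.9]
width: -0.0001
gripper_force: 1.0
```

Emit:
{"api": "servo_tool", "payload": {"increments": [[-0.06,0,0.25,0,0,0,1],[-0.06,0,0.25,0,0,0,1],[-0.05,0,0.25,0,0,0,1],[-0.05,0,0.25,0,0,0,1],[-0.05,0,0.25,0,0,0,1]]}}

```text
clock: 12.8
position: [0.671, 0.0277, 0.0863]
ee_rot: [-0.0, 0.0, 1.0, 0.0]
contact_force: [-1.0, -0.2, 0.3]
width: 0.0001
gripper_force: 0.9
```

Emit:
{"api": "servo_tool", "payload": {"increments": [[-0.02,0,0.2,0,0,0,1],[-0.02,0,0.2,0,0,0,1],[-0.02,0,0.2,0,0,0,1],[-0.02,0,0.2,0,0,0,1],[-0.02,0,0.2,0,0,0,1]]}}

```text
clock: 13.3
position: [0.6723, 0.0277, 0.0765]
ee_rot: [0.0, 0.0, 1.0, 0.0]
contact_force: [-0.5, -0.2, 1.9]
width: 0.0001
gripper_force: 0.9
```

Emit:
{"api": "servo_tool", "payload": {"increments": [[0,0,0.15,0,0,0,1],[0,0,0.15,0,0,0,1],[0,0,0.12,0,0,0,1],[0,0,0.1,0,0,0,1],[0,0,0.1,0,0,0,1]]}}

```text
clock: 13.8
position: [0.6727, 0.0277, 0.0705]
ee_rot: [0.001, 0.0, 1.0, 0.0]
contact_force: [1.0, -0.1, 1.8]
width: -0.0
gripper_force: 0.9
```

Emit:
{"api": "servo_tool", "payload": {"increments": [[0,0,0.1,0,0,0,1],[0,0,0.1,0,0,0,1],[0,0,0.05,0,0,0,1],[0,0,0.05,0,0,0,1],[0,0,0.05,0,0,0,1]]}}

```text
clock: 14.3
position: [0.6722, 0.0277, 0.067]
ee_rot: [0.0, 0.0, 1.0, 0.0]
contact_force: [0.7, -1.0, 4.5]
width: -0.0001
gripper_force: 2.5
```

Emit:
{"api": "servo_tool", "payload": {"increments": [[0,0,0.03,0,0,0,1],[0,0,0.03,0,0,0,1],[0,0,0.03,0,0,0,1],[0,0,0.03,0,0,0,1],[0,0,0.0,0,0,0,1]]}}

```text
clock: 14.8
position: [0.6722, 0.0277, 0.067]
ee_rot: [0.0, 0.0, 1.0, 0.0]
contact_force: [-0.0, 0.1, 9.1]
width: 0.0001
gripper_force: 4.2
```

The fingers stalled at z 0.067 (exactly the flat height) with 9 N on them, so the mirror is on its stop. I lift off and go to the +x side of the bar.

Emit:
{"api": "servo_tool", "payload": {"increments": [[0,0,-1,0,0,0,1],[0,0,-3,0,0,0,1],[0,0,-3,0,0,0,1],[0,0,-3,0,0,0,1],[0.5,-2.9,0,0,0,0,1]]}}

```text
clock: 15.3
position: [0.6695, 0.0013, 0.1705]
ee_rot: [0.004, -0.002, 1.0, 0.001]
contact_force: [0.8, -0.6, 0.5]
width: 0.0002
gripper_force: 0.0
```

Emit:
{"api": "servo_tool", "payload": {"increments": [[0.7,-4,0,0,0,0,1],[0.7,-4,0,0,0,0,1],[0.7,-3.9,0,0,0,0,1],[0,0,0,0,0,0,1],[0,0,0,0,0,0,1]]}}

```text
clock: 15.8
position: [0.6451, -0.121, 0.1652]
ee_rot: [-0.001, 0.001, 1.0, 0.001]
contact_force: [-0.0, 0.2, 0.2]
width: 0.0003
gripper_force: 0.0
```

```bash
python3 - <<'E'
from red import *
a=snap("scene","s3.png");b=snap("top","t3.png")
cv2.imwrite("pics/v3.png",np.hstack([cv2.resize(a[120:280,200:360],(400,400)),cv2.resize(b[100:220,170:290],(400,400))])[:,:,::-1])
redfit(); print(manip.get_state()["position"])
E
```

```text
top 66 [266.4 161.6] pawl 1.2 err 0.3
scene 5 [262.8 207.2] pawl 1.26 err 12.9
[ 0.64603306 -0.11895441  0.16543829]
```

View pics/v3.png

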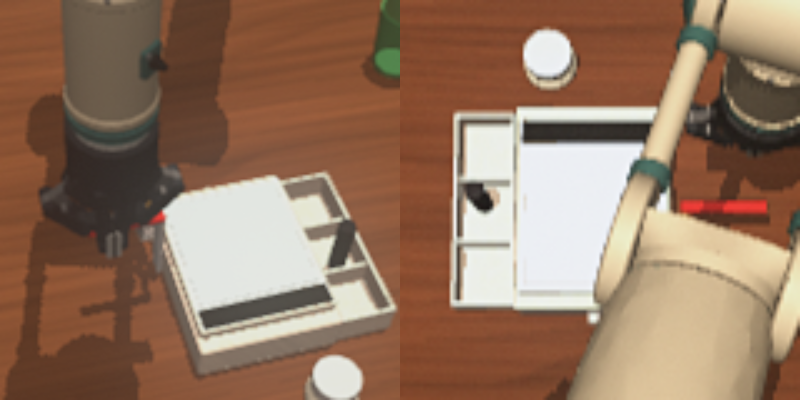

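The mirror lies flat, with its strip at (265,305) left. The fingers are on the +x side of the bar; I descend and push it back.

Emit:
{"api": "servo_tool", "payload": {"increments": [[0,0,2,0,0,0,1],[0,0,2.0,0,0,0,1],[0,0,0.5,0,0,0,1],[1,0,0,0,0,0,1],[1,0,0,0,0,0,1]]}}

```text
clock: 16.5
position: [0.6258, -0.1199, 0.1211]
ee_rot: [0.0, -0.0, 1.0, -0.0]
contact_force: [-0.1, 0.0, -0.0]
width: -0.0003
gripper_force: 0.0
```

Emit:
{"api": "servo_tool", "payload": {"increments": [[0.8,0,0,0,0,0,1],[0.8,0,0,0,0,0,1],[0.8,0,0,0,0,0,1],[0.7,0,0,0,0,0,1],[0.7,0,0,0,0,0,1]]}}

```text
clock: 17.0
position: [0.5873, -0.1204, 0.1208]
ee_rot: [0.0, 0.0, 1.0, 0.0]
contact_force: [0.1, -0.2, 0.5]
width: -0.0
gripper_force: 0.1
```

Emit:
{"api": "servo_tool", "payload": {"increments": [[0.5,0,0,0,0,0,1],[0.4,0,0,0,0,0,1],[0.3,0,0,0,0,0,1],[0.2,0,0,0,0,0,1],[0,0,0,0,0,0,1]]}}

```text
clock: 17.5
position: [0.5739, -0.1203, 0.1205]
ee_rot: [-0.0, 0.0, 1.0, 0.0]
contact_force: [-0.3, 0.7, 0.5]
width: -0.0001
gripper_force: 0.0
```

Emit:
{"api": "servo_tool", "payload": {"increments": [[-1,0,0,0,0,0,1],[-3,0,0,0,0,0,1],[-3,0,0,0,0,0,1],[0,-1,-4,0,0,0,1],[0,-2,-4,0,0,0,1]]}}

```text
clock: 18.0
position: [0.6452, -0.149, 0.1993]
ee_rot: [-0.002, -0.001, 1.0, 0.001]
contact_force: [0.1, -0.4, 0.0]
width: -0.0
gripper_force: 0.0
```

Emit:
{"api": "servo_tool", "payload": {"increments": [[-3,-3,0,0,0,0,1],[-3,-3,0,0,0,0,1],[0,0,0,0,0,0,1],[0,0,0,0,0,0,1],[0,0,0,0,0,0,1]]}}

```text
clock: 18.5
position: [0.7037, -0.2095, 0.2]
ee_rot: [-0.001, -0.0, 1.0, 0.001]
contact_force: [0.1, -0.0, 0.6]
width: 0.0003
gripper_force: 0.0
```

```bash
python3 - <<'E'
from red import *
a=snap("scene","s4.png");b=snap("top","t4.png")
cv2.imwrite("pics/v4.png",np.hstack([cv2.resize(a[120:280,200:360],(400,400)),cv2.resize(b[100:220,170:290],(400,400))])[:,:,::-1])
redfit(); print(manip.get_state()["contact_force"])
E
```

```text
top 6 [256.8 179.3] pawl -0.09 err 10.1
scene 90 [241.1 193.7] pawl -0.1 err 3.5
[0.69544051 0.2359731  0.33179804]
```

View pics/v4.png

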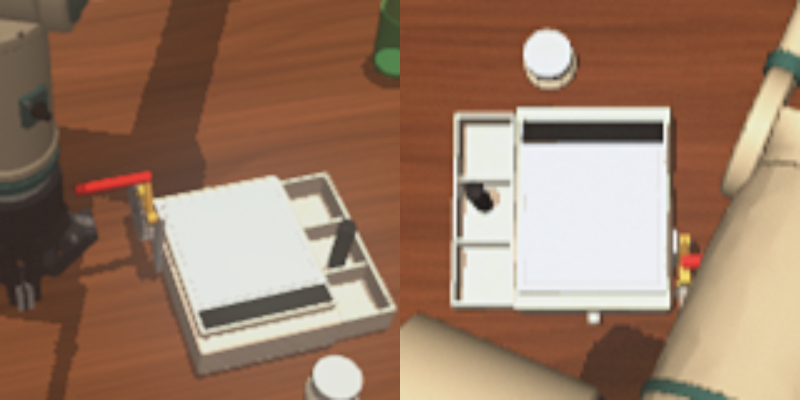

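The mirror is flat, the red bar is back in its starting position with the pawl in the teeth, and the arm is clear. Handing in.

```bash
python3 -c "
from rig import manip
print(manip.sign_off())"
```

```text
the job is handed in; nothing more can be done
None
```

The mirror is folded flat on its box, the pawl is back in the wheel's teeth, the other toiletries were not touched, and I handed the job in after about 19 s; the result of the judging was not shown.

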